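# Clear the comb and blow out the drying stand

## Robot

A 6-joint arm with a two-finger parallel gripper is mounted at the origin on the work surface. World frame = base frame: x ahead of the robot, y to its left, z up, the work surface at z = 0. Lengths are in m, angles in degrees, forces in N, time in s.
With the tool pointing down it reaches from about 0.25 to 0.725 m from the base axis. Payload 9.7 kg.
Tool frame: the origin (TCP) lies on the centre line of the jaws, within the pads' length; the fingertips stand bot.nose_length ahead of it and the grasp point (between the pads) lies 11 mm behind it (bot.nose_length is the distance from the TCP to the fingertips, in m); z points along the fingers, y is the line along which they close (so a half turn about z gives the same grasp; the last joint's range is limited). The gripper opens to 85 mm and grips with 20 to 120 N. Pads are 22 mm wide; open, the fingers measure 114 mm over their backs; the gripper's body (76 mm by 85 mm) begins 54 mm behind the grasp point. The pads swing forward as they close: fully open they stand 13 mm farther back than shut.
Start: joints at [69.385, 4.979, 10.078, 95.1, 0, 90], TCP at [0.194, 0.515, 0.239] pointing down, gripper open.
Joint ranges: [-179.16, 179.16], [-48.56, 103.87], [-65.8, 70.77], [-126.05, 130.52], [-82.76, 87.17], [-180, 180]. Speed limits (degrees/s): [127.2, 127.2, 147.25, 180, 180, 180].

## Interface

Orientations are given as [roll, pitch, yaw] about the fixed x, y, z axes, in that order (R = Rz(yaw) Ry(pitch) Rx(roll)).
In Python, from workcell import bot gives the robot as it stands. The module is installed in compiled form; this text tells all that it offers.
- The arm moves only by the shell command python3 -m inch 'ROWS' [OPENING] [FORCE]. ROWS is JSON, a list of rows, each a list of 4 numbers: the shift along the world's x, y, z in cm, then the turn about the world's z in degrees. A call has exactly 8 rows; each row is the pose to reach, as a shift and turn from the pose commanded when the call began; what a row does not reach only later rows make up. A row lasts 1/8 s, in which the tool goes at most 62.5 mm and 10.7 degrees, less where a joint would pass 70% of its speed; a pose out of reach is approached as far as the arm can. A call with a gripper value outside its range is refused whole. OPENING is the finger opening in cm, from 0 to 8.54, set as the call begins (- or left out, the last holds). The fingers move at their own pace and stop on an object; FORCE is the grip in N (left out, the last holds). Time passes only in rows, so rows that repeat a pose let the fingers close, or fill a call up. It gives the time, the measured TCP pose, the force, the opening and the grip force at its end, in the units of the state.
- bot.get_obs(): the state, without advancing time (a new reading comes with each control period).
- bot.camera(name): name is "scene" or "top"; returns a dict with "img" (420x560x3 uint8, red, green, blue), "fovy" (degrees; the focal length in pixels is half the picture's height over the tangent of half this angle, whatever the lens; pixels are square), "cx", "cy" (the principal point, pixels), "R" (3x3) and "t" (3): a world point X has camera coordinates R X + t. Camera axes: x right, y down, z forward; pixel columns grow to the right and rows downward; lengths in m; the calibration is good to about 2 mm. A picture is of the moment at which its call begins. There is no depth.
- bot.job_done(): hands the job in; it is judged then, once.
Trained networks look in a picture, given as the dict that the camera call returned (one of the last four; its "shot" number tells which), for a name from the list of things; names that differ only in an ending like _2 or _b are one class to them, and where a whole thing is asked for, a point or a joint stands for the part that bears it (a point fixed in the world has none). Each returns a list of dicts, best first, with "score" (0 to 1); they miss things now and then, are a little off and sometimes report something else, mostly with a low value. They report only what shows in the picture. A call takes as long as a camera call.
- bot.find_in(thing, picture): "point" ([column, row] in pixels, amid what is visible of it).
- bot.landmark_of(thing, picture): "point" ([column, row] in pixels: a listed point, or the origin of a listed thing).
The state is a dict: "time": time; "q": joint angles; "qd": joint speeds; "joint_efforts": joint torques, N m; "ee_pos": TCP position; "tcp_rot": TCP orientation; "wrist_force": force on the tool from outside, world axes, zero at the start; "torque": the same for the moment, N m; "opening": finger opening in m; "grasp_force": force on a finger pad.
Only numpy, scipy, OpenCV 4.12 (cv2) and the standard library are available. Lean on these libraries where they do the work, as an engineer would, in place of code of your own. Each camera call takes 0.05 s, during which the arm holds its last target. There are 200 camera calls.

## Task

Slide the comb straight up out of its slot in the drying stand, lower it handle-up into the tumbler and let go of it only when its foot is near the bottom, then turn the stand's spring-return dial clockwise past its first two clicks to the third and keep holding it there, so that the blower clears the empty slot. The program finishes while the gripper is still holding the dial at the third click: do not let go of it, because it springs back. Leave the pocket mirror in its slot, the tumbler upright and everything else where it stands.

Things in the scene. Friction and masses are not known exactly. Their poses are not given: they have to be found in the camera images.
- stand: White plastic drying stand, fixed to the shelf top, a block 130 (its x) x 270 (its y) x 60 mm high; origin at the centre of its underside, z up. In its top are two upright slots, each 32 mm long (along the stand's x) x 8 mm wide (along its y) x 45 mm deep, centred at stand x = 0 and y = +5 mm and y = +90 mm; the comb stands in one of them (which one varies), the pocket mirror in the other. The dial sits on its top at x = 0, y = -95 mm.
- comb_center (a point): Centre (half-way up) of the comb: black plastic, 130 mm tall as it stands upright in a slot, 30 mm wide (its x), 6 mm thick (its y), 30 g, its z axis points up to the handle. At first its axes are parallel to the stand's and its foot stands on the slot floor, 15 mm above the shelf top, so its top is at 145 mm. The top 32 mm is a plain handle 8 mm thick, the rest has teeth on one side.
- comb_grip (a point): Centre of the comb's plain handle, 114 mm above its foot, 16 mm below its top: where to pinch it across its 8 mm thickness (along its y). Same axes as comb_center.
- comb_foot (a point): Centre of the comb's lower end (the end in the slot). Same axes as comb_center.
- pocket_mirror_center (a point): Centre of the flat pocket mirror in a thin steel frame, smooth and without teeth, 100 mm tall, 30 mm wide, 6 mm thick, standing in the other slot. To be left there.
- tumbler: Loose white ceramic tumbler, open at the top, 85 mm high, outer radius 36 mm at the foot and 40 mm at the rim, wall 4 mm, bottom 6 mm thick, 320 g; origin at the centre of its underside, z up. It stands to the robot's left, in one of two places that it and the soap dish swap.
- dial (a joint): Angle of the stand's dial in rad: 0 at rest, growing as the dial is turned clockwise seen from above. Clicks at 0.4, 0.8 and 1.2 rad (the third and last; a hard stop follows at 1.3). A spring drives it back to 0 from anywhere when let go; turning takes up to about 0.12 N m, holding it at the third click about 0.11 N m.
- dial_grip (a point): Point on the dial's upright axis, 81 mm above the shelf top, at the middle height of its bar grip: grey plastic bar 46 mm long (the point's x), 12 mm wide (its y) and 26 mm high, top at 94 mm, on a low disc of radius 26 mm. The point turns with the dial; at rest its x is parallel to the stand's x. One end of the bar has a thin white pointer line; on the stand's top round the dial are a bar mark (rest) and groups of one, two and three dots (the clicks).
- soap_dish: Bystander: low round white ceramic soap dish with a soap fixed in it, radius 54 mm, 27 mm high; origin at the centre of its underside.
- trimmer: Bystander: silver hair trimmer with a small toggle switch, lying flat along its x, 150 x 40 x 38 mm; origin under its body.
- atomizer: Bystander: steel cologne atomizer, upright, radius 16 mm, 106 mm high; origin at the centre of its underside.
- cream_jar: Bystander: low jar, radius 32 mm, 45 mm high; origin at the centre of its underside.
- shaving_brush: Bystander: upright shaving brush, radius 19 mm, 103 mm high; origin at the centre of its underside.
- spray_can: Bystander: aluminium can, radius 24 mm, 135 mm high; origin at the centre of its underside.

How it is judged:
By the outcome, as a careful person would: the job done as asked, in the order asked, and still so for the second after the job is handed in, while the arm keeps its last pose, push and grip.
It also fails if it takes over 56 s, if anything falls off the work surface, if the arm or the gripper's body presses on something with over 40 N, if the wrist force passes 120 N, or if a joint passes its speed limit or range.

## Working session

There is one attempt and no reset: what is moved stays moved. The work goes in short steps, Python scripts to look and compute and a shell command to move; the robot and the scene stay as the last step left them, time stands still between calls to the robot, and variables do not carry over. Pictures are saved under pics/ and viewed, at most 10 in all, crops included, and the job is handed in when it is done.

```bash
mkdir -p pics; cat > h.py <<'E'
import numpy as np, cv2
from workcell import bot
def f(c): return c["img"].shape[0]/2/np.tan(np.radians(c["fovy"])/2)
def ray(c,p):
    R=np.array(c["R"]);t=np.array(c["t"])
    d=R.T@np.array([(p[0]-c["cx"])/f(c),(p[1]-c["cy"])/f(c),1.]);return -R.T@t,d
def atz(c,p,z):
    o,d=ray(c,p);return o+d*(z-o[2])/d[2]
def proj(c,X):
    v=np.array(c["R"])@np.array(X)+np.array(c["t"]);return [v[0]/v[2]*f(c)+c["cx"],v[1]/v[2]*f(c)+c["cy"]]
def tri(l):
    A=0;b=0
    for c,p in l:
        o,d=ray(c,p);d=d/np.linalg.norm(d);M=np.eye(3)-np.outer(d,d);A=A+M;b=b+M@o
    return np.linalg.solve(A,b)
def save(c,n,box=None,s=1):
    i=c["img"][:,:,::-1]
    if box: i=i[box[1]:box[3],box[0]:box[2]]
    cv2.imwrite("pics/"+n,cv2.resize(i,None,fx=s,fy=s,interpolation=cv2.INTER_CUBIC))
E
python3 - <<'E'
from h import *
np.set_printoptions(precision=4,suppress=True)
o=bot.get_obs();print(o["time"],o["ee_pos"],o["tcp_rot"],o["opening"],bot.nose_length)
S=bot.camera("scene");T=bot.camera("top");save(S,"s0.png");save(T,"t0.png")
for c in(S,T):print(-np.array(c["R"]).T@np.array(c["t"]))
H=dict(stand=0,comb_center=.08,comb_grip=.129,pocket_mirror_center=.065,tumbler=0,dial_grip=.081,soap_dish=0,trimmer=0,atomizer=0,cream_jar=0,shaving_brush=0,spray_can=0)
for n,z in H.items():
    r=[bot.landmark_of(n,c)[:2] for c in(S,T)]
    for c,l in zip("ST",r):
        for d in l:print(n,c,np.round(d["point"],1),round(d["score"],2),atz(S if c=="S" else T,d["point"],z))
    if r[0] and r[1]:print("   tri",tri([(S,r[0][0]["point"]),(T,r[1][0]["point"])]))
E
```

```text
0.0 [0.1935 0.5146 0.2386] [-179.9193   -0.0011  159.3878] 0.08530755144287508 0.008
[1.2002 0.6922 0.9011]
[ 0.3141 -0.0743  1.3379]
stand S [285.7 242.7] 0.9 [ 0.5778 -0.0517  0.    ]
stand T [270.5 221. ] 0.96 [ 0.5773 -0.0484  0.    ]
   tri [ 0.578  -0.0494  0.0015]
comb_center S [282.9 217.5] 0.61 [ 0.5738 -0.0672  0.08  ]
comb_center S [206.3 192.9] 0.43 [ 0.6707 -0.2988  0.08  ]
comb_center T [269.6 215.2] 0.46 [ 0.5777 -0.0483  0.08  ]
   tri [ 0.5792 -0.0524  0.0912]
comb_grip S [283.8 203.9] 0.78 [ 0.5732 -0.0633  0.129 ]
comb_grip S [240.3 181.3] 0.67 [ 0.5995 -0.2228  0.129 ]
comb_grip T [272.1 210.4] 0.42 [ 0.5799 -0.0565  0.129 ]
   tri [ 0.5785 -0.0567  0.1356]
pocket_mirror_center S [297.3 244.3] 0.56 [0.6039 0.0261 0.065 ]
pocket_mirror_center T [244.2 209.1] 0.38 [0.6019 0.0209 0.065 ]
   tri [0.6019 0.0221 0.0612]
tumbler S [356.8 308.6] 0.7 [0.5985 0.2373 0.    ]
tumbler S [200.6 239.2] 0.17 [ 0.7512 -0.2203  0.    ]
tumbler T [170.8 219.4] 0.78 [0.5981 0.2377 0.    ]
   tri [ 0.5983  0.2375 -0.0001]
dial_grip S [271.9 200.2] 0.8 [ 0.5489 -0.1455  0.081 ]
dial_gr
[... 420 characters left out ...]
702 0.2593 0.    ]
   tri [ 0.4964 -0.3787  0.004 ]
atomizer S [206.3 197.2] 0.66 [ 0.6315 -0.3761  0.    ]
atomizer T [385.8 197.4] 0.77 [ 0.6283 -0.3867  0.    ]
   tri [ 0.6282 -0.3867 -0.0071]
cream_jar S [281.6 310.6] 0.64 [0.7401 0.1243 0.    ]
cream_jar T [208.8 173. ] 0.68 [0.7311 0.1256 0.    ]
   tri [ 0.7353  0.1238 -0.0051]
shaving_brush S [201.6 238.6] 0.84 [ 0.7477 -0.2206  0.    ]
shaving_brush S [223.4 259.9] 0.48 [ 0.749  -0.1095  0.    ]
shaving_brush T [322.8 161.2] 0.62 [ 0.7486 -0.2118  0.    ]
   tri [ 0.7489 -0.213   0.0052]
spray_can S [223.3 256.2] 0.78 [ 0.7412 -0.1215  0.    ]
spray_can T [290.9 162.6] 0.62 [ 0.7495 -0.1174  0.    ]
   tri [ 0.7459 -0.1161  0.0075]
```

View pics/s0.png

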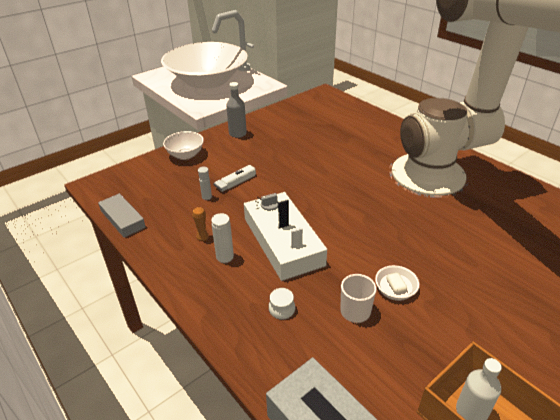

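View pics/t0.png

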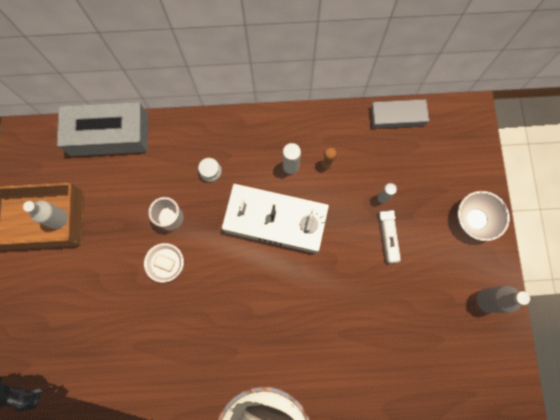

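The stand shows the comb (black) in the middle slot and the mirror (grey) in the end slot. The dial is at the far end, around (310,223) in the top picture, and the tumbler is at (166,215). Next I'll refine the stand pose by fitting its silhouette.

```bash
cat > fit.py <<'E'
from h import *
from scipy.optimize import minimize
def mask(c,x,y):
    i=c["img"].astype(int);m=((i.min(2)>110)&(i.max(2)-i.min(2)<50)).astype(np.uint8)
    n,l,s,_=cv2.connectedComponentsWithStats(m)
    P=np.round(proj(c,[x,y,.06])).astype(int)
    sub=l[P[1]-15:P[1]+15,P[0]-15:P[0]+15];k=np.bincount(sub[sub>0]).argmax()
    cc,_=cv2.findContours((l==k).astype(np.uint8),0,2);h=cv2.convexHull(max(cc,key=cv2.contourArea))
    o=np.zeros(m.shape,np.uint8);cv2.fillConvexPoly(o,h,1);return o
def poly(c,p,shift=4):
    a=np.radians(p[2]);X=[[p[0]+u*.065*np.cos(a)-v*.135*np.sin(a),p[1]+u*.065*np.sin(a)+v*.135*np.cos(a),z] for u in(-1,1) for v in(-1,1) for z in(0,.06)]
    q=np.array([proj(c,x) for x in X],np.float32);return cv2.convexHull(q)
def fitstand(cs,p0=(.578,-.049,-17.)):
    ms=[cv2.resize(mask(c,*p0[:2]),None,fx=4,fy=4,interpolation=0) for c in cs]
    def cost(v):
        p=[v[0]/1000,v[1]/1000,v[2]];t=0
        for c,m in zip(cs,ms):
            o=np.zeros(m.shape,np.uint8);cv2.fillConvexPoly(o,np.round((poly(c,p)*4+1.5)*16).astype(np.int32),1,shift=4);t+=np.sum(o^m)/16
        return t
    r=minimize(cost,[p0[0]*1000,p0[1]*1000,p0[2]],method="Nelder-Mead",options=dict(initial_simplex=np.array([p0*np.array([1000,1000,1])+d for d in([0,0,0],[6,0,0],[0,6,0],[0,0,4])])))
    return r.x,r.fun
E
python3 - <<'E'
from fit import *
S=bot.camera("scene");T=bot.camera("top")
for cs in([T],[S],[S,T]):print(fitstand(cs))
x,_=fitstand([S,T]);a=np.radians(x[2]);ey=np.array([-np.sin(a),np.cos(a)])
for n,d in(("comb",.005),("mirror",.09),("dial",-.095)):print(n,x[:2]/1000+d*ey)
I=T["img"].copy();cv2.polylines(I,[np.round(poly(T,[x[0]/1000,x[1]/1000,x[2]])).astype(int)],True,(255,0,0));J=S["img"].copy()
cv2.polylines(J,[np.round(poly(S,[x[0]/1000,x[1]/1000,x[2]])).astype(int)],True,(255,0,0))
c=np.append(x[:2]/1000+.005*ey,0)
for z in(.06,.145):
  for K,Q in((I,T),(J,S)):cv2.circle(K,np.round(proj(Q,c+[0,0,z])).astype(int),1,(0,255,0),-1)
o=np.hstack([I[170:270,200:350],J[150:290,220:350][:100]]) if 0 else None
A=cv2.resize(I[175:265,205:340],None,fx=3,fy=3);B=cv2.resize(J[185:275,215:345],None,fx=3,fy=3)
cv2.imwrite("pics/fit.png",np.hstack([A,B])[:,:,::-1])
E
```

```text
(array([580.09576527, -63.53109563, -16.20681562]), np.float64(160.1875))
(array([575.26433835, -72.93423522, -16.33458542]), np.float64(300.0625))
(array([578.68220458, -65.50344836, -16.37311705]), np.float64(593.3125))
comb [ 0.58009166 -0.06070622]
mirror [0.60405242 0.02084672]
dial [ 0.55190253 -0.15665085]
```

View pics/fit.png

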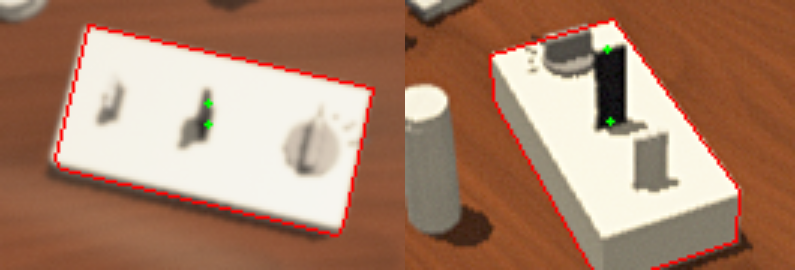

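```bash
python3 - <<'E'
from fit import *
np.set_printoptions(precision=4,suppress=True)
S=bot.camera("scene");T=bot.camera("top");print(T["fovy"],T["cx"],T["cy"],S["fovy"],S["cx"],S["cy"])
for c,th in((T,150),(S,175)):
    i=c["img"].astype(int);print(i[200,260],i[225,300],i[238,270])
    m=((i.min(2)>th)).astype(np.uint8);P=np.round(proj(c,[.578,-.03,.06])).astype(int)
    n,l=cv2.connectedComponents(m);s=l[P[1]-12:P[1]+12,P[0]-12:P[0]+12];k=np.bincount(s[s>0]).argmax()
    h=cv2.convexHull(np.argwhere(l==k)[:,::-1].astype(np.int32))
    q=cv2.approxPolyDP(h,5,True)[:,0];print(q.tolist())
    W=np.array([atz(c,p,.06) for p in q]);print(W,np.linalg.norm(W-np.roll(W,1,0),axis=1),W.mean(0))
    print(cv2.minAreaRect((np.array([atz(c,p,.06)[:2] for p in h[:,0]])*1000).astype(np.float32)))
    for n in("comb_grip","comb_foot","comb_center","pocket_mirror_center","dial_grip","comb","stand"):
        try:print(n,[np.round(d["point"],1) for d in bot.landmark_of(n,c)[:1]],[np.round(d["point"],1) for d in bot.find_in(n,c)[:1]])
        except Exception as e:print(n,str(e)[:60])
E
```

```text
47.794623738707045 285.3636200644501 208.50712438666147 48.012579612049734 280.56052568984666 208.8962271618776
[245 243 233] [198 185 169] [245 241 231]
[[328, 206], [318, 250], [222, 227], [234, 184]]
[[ 0.5988 -0.2105  0.06  ]
 [ 0.4783 -0.1741  0.06  ]
 [ 0.5563  0.0838  0.06  ]
 [ 0.6764  0.047   0.06  ]] [0.2689 0.1258 0.2695 0.1257] [ 0.5774 -0.0634  0.06  ]
((577.2772216796875, -62.56202697753906), (272.1875305175781, 133.08323669433594), 73.76941680908203)
comb_grip [array([270.1, 214.2])] [array([269.4, 211.1])]
comb_foot [array([275.1, 218.2])] []
comb_center [array([271.5, 219.4])] []
pocket_mirror_center [array([244.2, 210.1])] [array([309.5, 223.8])]
dial_grip [array([309.1, 221. ])] [array([308.3, 222.7])]
comb it knows: atomizer, comb_center, comb_foot, comb_grip, cream
stand [array([273.9, 221.8])] [array([276. , 219.4])]
[247 241 205] [250 247 231] [251 248 231]
[[325, 249], [280, 263], [244, 203], [284, 192]]
[[ 0.558   0.0818  0.06  ]
 [ 0.678   0.045   0.06  ]
 [ 0.6017 -0.2096  0.06  ]
 [ 0.4798 -0.1743  0.06  ]] [0.2678 0.1254 0.2658 0.1269] [ 0.5794 -0.0643  0.06  ]
((578.9646606445312, -63.40757751464844), (271.19305419921875, 130.0706024169922), 73.64241790771484)
comb_grip [array([282.8, 206.9])] [array([285.6, 213.7])]
comb_foot [array([283.5, 238.2])] [array([281.5, 214.6])]
comb_center [] [array([281.4, 211.1])]
pocket_mirror_center [array([355.8, 311.3])] [array([297.6, 237. ])]
dial_grip [array([270.1, 199.4])] [array([273.7, 202. ])]
comb it knows: atomizer, comb_center, comb_foot, comb_grip, cream
stand [array([284. , 239.7])] [array([281.7, 237.8])]
```

```bash
python3 -m inch '[[4,-5,0,0],[9,-10,0,1],[13,-15,0,1],[17,-20,0,2],[21,-25,0,2],[25,-30,0,3],[29,-35,0,3],[33,-40,0,4]]' 5 30; python3 -m inch '[[0,0,0,0],[1,-4,0,0],[2,-8,0,0],[3,-12,0,0],[4,-15,0,0],[5.5,-17.3,0,0],[5.5,-17.3,0,0],[5.5,-17.3,0,0]]'
python3 - <<'E'
from fit import *
np.set_printoptions(precision=4,suppress=True)
o=bot.get_obs();print(o["ee_pos"],o["tcp_rot"],o["q"],o["opening"])
S=bot.camera("scene");T=bot.camera("top");save(S,"s1.png",(200,130,340,270),4)
E
```

```text
time: 3.7
ee_pos: [0.5129, 0.1277, 0.2395]
tcp_rot: [180.0, 0.0, 163.4]
wrist_force: [0.6, 1.0, -0.2]
opening: 0.05
grasp_force: 0.0
time: 4.7
ee_pos: [0.5665, -0.0426, 0.2393]
tcp_rot: [180.0, -0.0, 163.4]
wrist_force: [-0.9, 0.1, -0.7]
opening: 0.0502
grasp_force: 0.0
[ 0.5665 -0.0426  0.2393] [179.9891  -0.0243 163.4145] [-4.3074  7.533  12.8603 95.3487  0.0158 12.2781] 0.05016454648893865
```

View pics/s1.png

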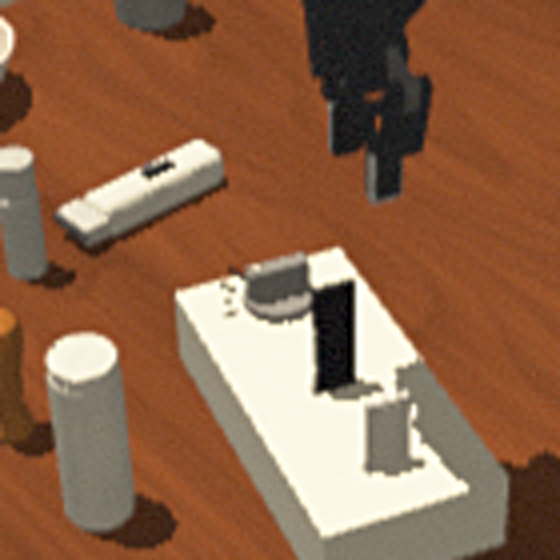

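```bash
python3 -m inch '[[0.3,-0.4,0,0],[0.6,-0.8,0,0.3],[0.9,-1.2,-1,0.3],[1.2,-1.5,-2,0.3],[1.2,-1.5,-3,0.3],[1.2,-1.5,-4,0.3],[1.2,-1.5,-4,0.3],[1.2,-1.5,-4,0.3]]'
python3 - <<'E'
from fit import *
np.set_printoptions(precision=4,suppress=True)
S=bot.camera("scene");T=bot.camera("top")
for z in(.145,.06):
  print(proj(S,[.5794,-.0582,z]),proj(T,[.5794,-.0582,z]))
print(atz(S,(283.3,202),.145),atz(S,(283.3,227),.06))
print(bot.get_obs()["ee_pos"])
save(S,"s2.png",(255,150,325,240),6)
E
```

```text
time: 5.8
ee_pos: [0.5789, -0.0584, 0.1996]
tcp_rot: [180.0, 0.0, 163.7]
wrist_force: [0.2, -0.3, -0.5]
opening: 0.0501
grasp_force: 0.0
[np.float64(283.20175758890434), np.float64(200.9652192986959)] [np.float64(272.61221944531167), np.float64(209.2085383947851)]
[np.float64(283.5455189221671), np.float64(225.58404779236125)] [np.float64(273.3765713812369), np.float64(215.87992196320602)]
[ 0.582  -0.0547  0.145 ] [ 0.5837 -0.0541  0.06  ]
[ 0.579  -0.0585  0.1999]
```

View pics/s2.png

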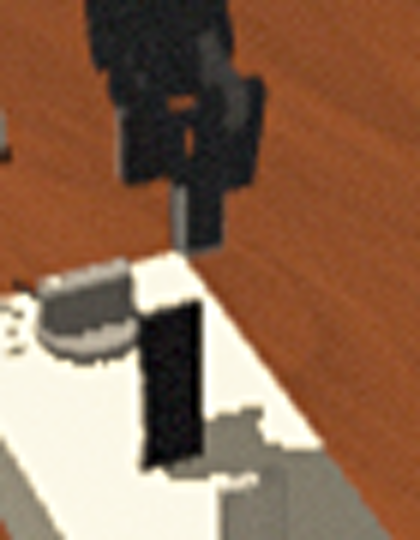

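```bash
python3 -m inch '[[0,0,-2,0],[0,0,-4,0],[0,0,-6,0],[0,0,-7.9,0],[0,0,-7.9,0],[0,0,-7.9,0],[0,0,-7.9,0],[0,0,-7.9,0]]'; python3 -m inch '[[0,0,0,0],[0,0,0,0],[0,0,0,0],[0,0,0,0],[0,0,0,0],[0,0,0,0],[0,0,0,0],[0,0,0,0]]' 0 30
```

```text
time: 6.9
ee_pos: [0.5791, -0.0585, 0.1209]
tcp_rot: [180.0, 0.1, 163.7]
wrist_force: [0.2, -0.0, 0.4]
opening: 0.0496
grasp_force: 0.0
time: 7.9
ee_pos: [0.5789, -0.0585, 0.1204]
tcp_rot: [180.0, 0.0, 163.7]
wrist_force: [-0.2, -0.1, 2.7]
opening: 0.0075
grasp_force: 33.8
```

```bash
python3 -m inch '[[0,0,1,0],[0,0,2,0],[0,0,4,0],[0,0,6,0],[0,0,8,0],[0,0,10,0],[0,0,12,0],[0,0,14,0]]'; python3 -m inch '[[0,0,0,0],[0.2,4,0,0],[0.4,8,0,0],[0.7,12,0,0],[1,16,0,0],[1.3,20,0,0],[1.5,23,0,0],[1.7,26,0,0]]'
python3 - <<'E'
from fit import *
np.set_printoptions(precision=4,suppress=True)
S=bot.camera("scene");T=bot.camera("top");o=bot.get_obs();print(o["ee_pos"],o["opening"],o["grasp_force"])
r=[bot.landmark_of("tumbler",c)[:1] for c in(S,T)];print(r)
if all(r):print(tri([(S,r[0][0]["point"]),(T,r[1][0]["point"])]),atz(S,r[0][0]["point"],0),atz(T,r[1][0]["point"],0))
for n in("comb_foot","comb_grip"):print(n,[[(np.round(d["point"]),round(d["score"],2)) for d in bot.landmark_of(n,c)[:1]] for c in(S,T)])
I=np.hstack([cv2.resize(c["img"][b:b+150,a:a+130],None,fx=3,fy=3,interpolation=2) for c,a,b in((S,290,190),(T,110,150))])
cv2.imwrite("pics/s3.png",I[:,:,::-1])
E
```

```text
time: 8.9
ee_pos: [0.5788, -0.0585, 0.2617]
tcp_rot: [180.0, 0.0, 163.7]
wrist_force: [0.5, 0.4, -0.0]
opening: 0.0077
grasp_force: 33.5
time: 9.9
ee_pos: [0.5956, 0.2026, 0.2593]
tcp_rot: [-180.0, -0.1, 163.7]
wrist_force: [0.5, 0.1, -0.6]
opening: 0.0075
grasp_force: 33.5
[0.5955 0.2039 0.2588] 0.007615008389895817 33.46096336841583
[[{'point': [354.2, 308.0], 'score': 0.83}], [{'point': [173.9, 217.0], 'score': 0.95}]]
[ 0.6033  0.2304 -0.    ] [0.6019 0.232  0.    ] [0.6047 0.2287 0.    ]
comb_foot [[(array([354., 258.]), 0.6)], [(array([170., 210.]), 0.67)]]
comb_grip [[(array([360., 215.]), 0.91)], [(array([156., 198.]), 0.42)]]
```

View pics/s3.png

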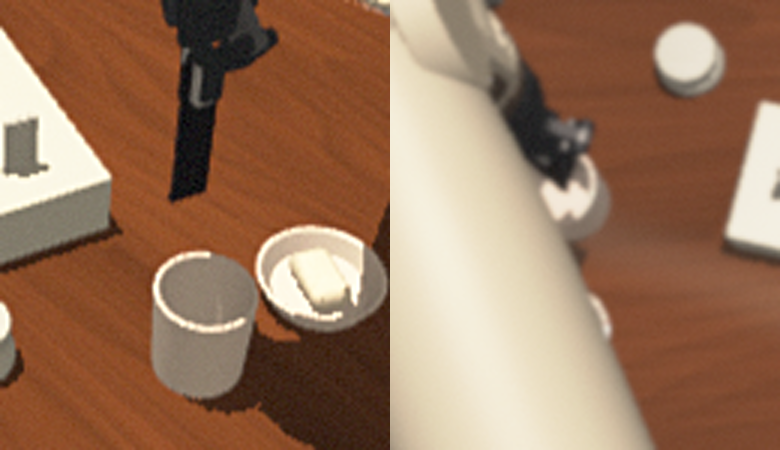

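The comb is out and upright in the gripper. The tumbler rim in the scene view is centred near (358,287). I'll compute its position from that.

```bash
python3 - <<'E'
from fit import *
np.set_printoptions(precision=4,suppress=True)
S=bot.camera("scene");T=bot.camera("top")
print("rimS",atz(S,(358.2,287.1),.085)); 
I=cv2.imread("pics/t0.png");g=cv2.resize(I[190:240,140:195],None,fx=8,fy=8,interpolation=2)
print("rimT",atz(T,(164,213),.085))
def best(c,img):
    # rim circle outline fit by gradient
    G=cv2.GaussianBlur(cv2.cvtColor(img,cv2.COLOR_RGB2GRAY),(3,3),0).astype(np.float32);gx=cv2.Sobel(G,5,1,0);gy=cv2.Sobel(G,5,0,1);M=np.hypot(gx,gy)
    t=np.linspace(0,2*np.pi,120);b=[]
    for x in np.arange(.58,.62,.001):
        for y in np.arange(.215,.255,.001):
            p=np.array([proj(c,[x+.04*np.cos(a),y+.04*np.sin(a),.085]) for a in t[::2]],np.float32)
            b.append((cv2.remap(M,p[:,0].copy(),p[:,1].copy(),1).mean(),x,y))
    b.sort();return b[-3:]
print(best(S,S["img"]));print(best(T,I[:,:,::-1].copy()))
print(bot.get_obs()["ee_pos"]);print("foot pred",proj(S,[.5955,.2039,.2588-.1204+.015]))
E
```

```text
rimS [0.6072 0.2397 0.085 ]
rimT [0.5987 0.2361 0.085 ]
[(np.float32(239.45155), np.float64(0.606), np.float64(0.23700000000000002)), (np.float32(246.38814), np.float64(0.607), np.float64(0.23800000000000002)), (np.float32(246.65848), np.float64(0.606), np.float64(0.23800000000000002))]
[(np.float32(244.096), np.float64(0.605), np.float64(0.23800000000000002)), (np.float32(244.73126), np.float64(0.604), np.float64(0.23900000000000002)), (np.float32(246.43745), np.float64(0.604), np.float64(0.23800000000000002))]
[0.5959 0.2007 0.2605]
foot pred [np.float64(352.6878561550625), np.float64(254.88405754909007)]
```

```bash
python3 -m inch '[[0.5,2,0,0],[0.9,3.6,0,0],[0.9,3.6,0,0],[0.9,3.6,-1.5,0],[0.9,3.6,-3,0],[0.9,3.6,-4.5,0],[0.9,3.6,-6,0],[0.9,3.6,-6,0]]'; python3 - <<'E'
from fit import *
S=bot.camera("scene");save(S,"s4.png",(320,200,410,330),4)
E
```

```text
time: 11.4
ee_pos: [0.6044, 0.2371, 0.199]
tcp_rot: [-179.9, -0.1, 163.7]
wrist_force: [-0.0, 0.2, -0.7]
opening: 0.0073
grasp_force: 33.5
```

View pics/s4.png

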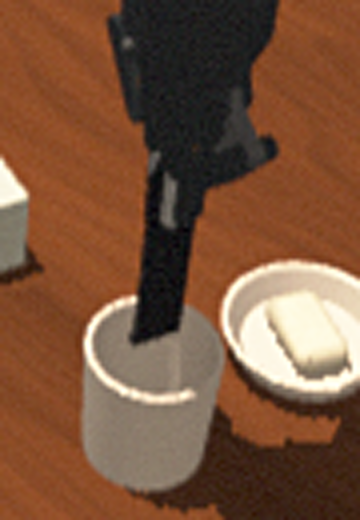

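The comb foot is centred over the mouth of the tumbler, so I'll lower it.

```bash
python3 -m inch '[[0,0,-1.5,0],[0,0,-3,0],[0,0,-4.5,0],[0,0,-6,0],[0,0,-7,0],[0,0,-7.7,0],[0,0,-8.3,0],[0,0,-8.3,0]]'
```

```text
time: 12.45
ee_pos: [0.6047, 0.2375, 0.117]
tcp_rot: [-180.0, -0.0, 163.7]
wrist_force: [0.3, -0.0, 0.1]
opening: 0.0074
grasp_force: 33.5
```

```bash
python3 -m inch '[[0,0,-0.2,0],[0,0,-0.4,0],[0,0,-0.4,0],[0,0,-0.4,0],[0,0,-0.4,0],[0,0,-0.4,0],[0,0,-0.4,0],[0,0,-0.4,0]]'; python3 -m inch '[[0,0,0,0],[0,0,0,0],[0,0,0,0],[0,0,0,0],[0,0,0,0],[0,0,0,0],[0,0,0,0],[0,0,0,0]]' 5; python3 -m inch '[[0,0,1,0],[0,0,2,0],[0,0,4,0],[0,0,6,0],[0,0,8,0],[0,0,10,0],[0,0,12,0],[0,0,14,0]]'
python3 - <<'E'
from fit import *
S=bot.camera("scene");save(S,"s5.png",(290,150,410,330),3)
E
```

```text
time: 13.45
ee_pos: [0.6049, 0.2375, 0.1133]
tcp_rot: [180.0, 0.0, 163.7]
wrist_force: [-0.8, 0.4, -0.3]
opening: 0.0072
grasp_force: 33.5
time: 14.45
ee_pos: [0.6048, 0.2375, 0.1133]
tcp_rot: [-180.0, -0.0, 163.7]
wrist_force: [-0.3, -0.6, 0.3]
opening: 0.0503
grasp_force: 0.0
time: 15.45
ee_pos: [0.6048, 0.2375, 0.255]
tcp_rot: [180.0, 0.0, 163.7]
wrist_force: [0.6, -0.5, -0.8]
opening: 0.0502
grasp_force: 0.0
```

View pics/s5.png

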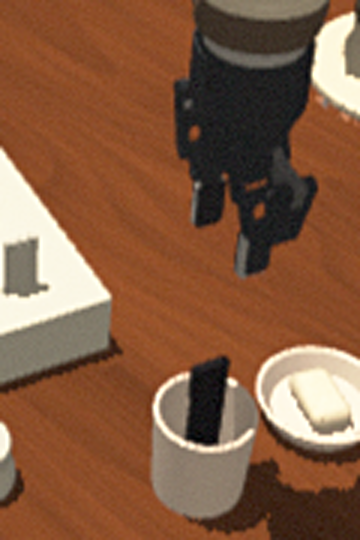

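The comb stands handle-up in the upright tumbler. Next is the dial.

```bash
python3 -m inch '[[-0.5,-4,0,0],[-1,-9,0,0],[-1.8,-14,0,0],[-2.5,-19,0,0],[-3.2,-24,0,0],[-4,-29,0,0],[-4.7,-34,0,0],[-5.3,-39.1,0,0]]'; python3 -m inch '[[0,0,0,0],[0,0,0,0],[0,0,-2,0],[0,0,-4,0],[0,0,-6,0],[0,0,-8,0],[0,0,-10,0],[0,0,-10,0]]' 4
python3 - <<'E'
from fit import *
np.set_printoptions(precision=4,suppress=True)
S=bot.camera("scene");T=bot.camera("top");print(bot.get_obs()["ee_pos"],bot.get_obs()["tcp_rot"])
print(proj(S,[.5513,-.1542,.094]))
I=cv2.resize(S["img"][165:220,240:310],None,fx=8,fy=8,interpolation=2);p=proj(S,[.5513,-.1542,.094])
cv2.circle(I,(int((p[0]-240+.5)*8),int((p[1]-165+.5)*8)),3,(0,255,0),-1)
cv2.imwrite("pics/s6.png",I[:,:,::-1])
E
```

```text
time: 16.5
ee_pos: [0.5514, -0.1551, 0.2538]
tcp_rot: [180.0, 0.1, 163.7]
wrist_force: [1.5, 0.7, -0.0]
opening: 0.0501
grasp_force: 0.0
time: 17.5
ee_pos: [0.5514, -0.152, 0.152]
tcp_rot: [180.0, -0.1, 163.8]
wrist_force: [0.4, -0.2, -0.4]
opening: 0.0403
grasp_force: 0.0
[ 0.5522 -0.1527  0.1541] [179.9963   0.032  163.7589]
[np.float64(269.1736531507413), np.float64(195.49337101169556)]
```

View pics/s6.png

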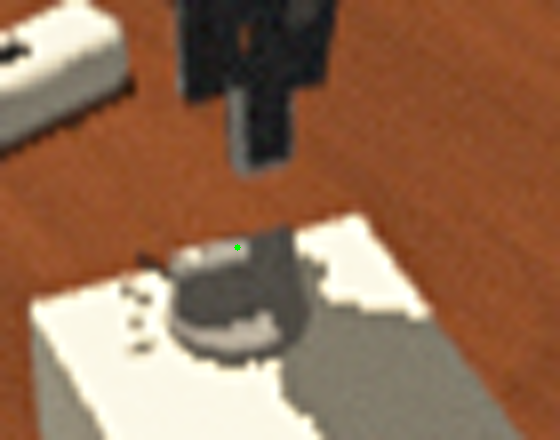

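```bash
python3 -m inch '[[0,0,-1.5,0],[0,0,-3,0],[0,0,-4.5,0],[0,0,-6,0],[0,0,-7.3,0],[0,0,-7.3,0],[0,0,-7.3,0],[0,0,-7.3,0]]'; python3 -m inch '[[0,0,0,0],[0,0,0,0],[0,0,0,0],[0,0,0,0],[0,0,0,0],[0,0,0,0],[0,0,0,0],[0,0,0,0]]' 0 50
```

```text
time: 18.6
ee_pos: [0.5522, -0.1536, 0.081]
tcp_rot: [180.0, 0.1, 163.7]
wrist_force: [-0.7, -0.3, 0.3]
opening: 0.0399
grasp_force: 0.0
time: 19.6
ee_pos: [0.5519, -0.1542, 0.0808]
tcp_rot: [-179.9, 0.0, 163.7]
wrist_force: [-2.4, -3.8, 3.5]
opening: 0.011
grasp_force: 50.2
```

```bash
python3 -m inch '[[0,0,0,-5],[0,0,0,-10],[0,0,0,-15],[0,0,0,-20],[0,0,0,-25],[0,0,0,-30],[0,0,0,-34],[0,0,0,-34]]'; python3 -c "
from h import *;o=bot.get_obs();print(o['torque'],o['q'])"; python3 -m inch '[[0,0,0,-5],[0,0,0,-10],[0,0,0,-15],[0,0,0,-20],[0,0,0,-25],[0,0,0,-30],[0,0,0,-35],[0,0,0,-35]]';  python3 -c "
from h import *;o=bot.get_obs();print(o['torque'],o['q'])"
```

```text
time: 20.6
ee_pos: [0.552, -0.1542, 0.0809]
tcp_rot: [-180.0, 0.1, 129.6]
wrist_force: [-2.2, -5.4, 4.4]
opening: 0.0108
grasp_force: 50.2
[-0.95649978  0.38367309  0.06082506] [-1.55721826e+01  7.92285314e+00 -4.23009669e+00  7.77926886e+01
 -6.95147208e-02  3.47794366e+01]
time: 21.6
ee_pos: [0.552, -0.1542, 0.0809]
tcp_rot: [180.0, 0.1, 94.6]
wrist_force: [-1.4, -5.7, 3.5]
opening: 0.0109
grasp_force: 50.1
[-1.05127667  0.29614795  0.06898775] [-1.55730069e+01  7.92538097e+00 -4.22674842e+00  7.77842276e+01
 -7.31337465e-02  6.97825585e+01]
```

```bash
python3 -m inch '[[0,0,0,-1],[0,0,0,-2],[0,0,0,-2.7],[0,0,0,-2.7],[0,0,0,-2.7],[0,0,0,-2.7],[0,0,0,-2.7],[0,0,0,-2.7]]'; python3 - <<'E'
from fit import *
o=bot.get_obs();print(o['torque'],o['tcp_rot'])
S=bot.camera("scene");T=bot.camera("top");I=[cv2.resize(c["img"][b:b+75,a:a+60],None,fx=6,fy=6,interpolation=2) for c,a,b in((S,240,155),(T,280,180))]
cv2.imwrite("pics/s7.png",np.hstack(I)[:,:,::-1])
E
```

```text
time: 22.6
ee_pos: [0.552, -0.1542, 0.0809]
tcp_rot: [180.0, 0.1, 92.0]
wrist_force: [-1.5, -5.0, 3.6]
opening: 0.011
grasp_force: 50.1
[-1.03812149  0.32381558  0.0426249 ] [1.79962243e+02 9.01447497e-02 9.20114071e+01]
```

View pics/s7.png

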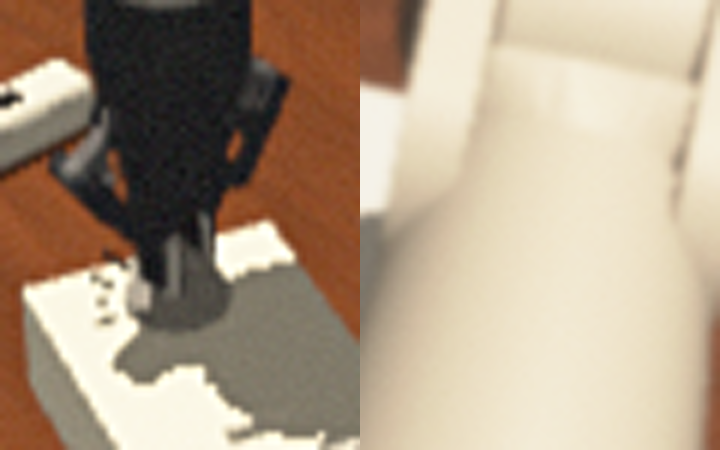

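```bash
python3 -c "
from workcell import bot
print(bot.job_done())"
```

```text
the job is handed in; nothing more can be done
None
```

I handed the job in with the comb standing handle-up in the upright tumbler and the gripper holding the dial about 72° (1.25 rad) clockwise. That is past the third click at 1.2 rad, judging by the gripper's turn, because the dial angle itself could not be read directly.

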